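# Hold the spring catch down and slide the fixture bolt home

### The arm

A 6-joint arm with a two-finger parallel gripper is mounted at the origin on a cart in front of the work surface, level with it; the furniture and walls round the work are solid. World frame = base frame: x ahead of the robot, y to its left, z up, the work surface at z = 0. Lengths are in mm, angles in rad, forces in N, time in s.
With the tool pointing down it reaches from about 350 to 875 mm from the base axis. Payload 4.2 kg.
Tool frame: the origin (TCP) lies at the very end of the fingers, on their centre line; the grasp point (between the pads) lies 19 mm behind it; y points along the fingers, z is the direction in which the jaws open and shut, and the axes are right-handed (so a half turn about y gives the same grasp; the last joint's range is limited). The gripper opens to 85 mm and grips with 20 to 120 N. Pads are 22 mm wide; open, the fingers measure 114 mm over their backs; the gripper's body (76 mm by 85 mm) begins 54 mm behind the grasp point. The pads swing forward as they close: fully open they stand 13 mm farther back than shut.
Start: joints at [1.385, 0.385, 0.008, 0, -1.194, -0.259], TCP at [268.89, 564.179, 231.312] pointing down, gripper open.
Joint ranges: [-3.14, 3.14], [-1.21, 2.06], [-1.07, 1.41], [-3.16, 2.05], [-2.99, -0.16], [-3.1, 3.1]. Speed limits (rad/s): [2.79, 2.79, 3.14, 3.14, 3.14, 3.14].

### API

Orientations are given as a unit quaternion [x, y, z, w].
In Python, from bench import arm gives the robot as it stands.
- The arm moves only by the shell command python3 -m creep 'ROWS'. ROWS is JSON, a list of rows, each an object with "delta_pos": the shift along the tool's x, y, z in mm, a list of three; "rot": the turn, a rotation vector about the tool's x, y, z in rad, a list of three; "jaw": the finger opening in mm, from 0 to 85.4. A call has exactly 10 rows; each row shifts and turns the commanded pose from where the row before left it, along the tool's axes as they then stand; what a row does not reach is not made up. A row lasts 1/12 s, in which the tool goes at most 41.7 mm and 7.16 degrees, less where a joint would pass 70% of its speed; a pose out of reach is approached as far as the arm can. A call is refused whole if a number of a shift passes 41.7 or a number of a turn 0.125, either way. A call with a gripper value outside its range is refused whole. The fingers move at their own pace and stop on an object; the grip force is fixed at half the most. Time passes only in rows, so rows that do not move let the fingers close, or fill a call up. It gives the time, the measured TCP pose, the force and the opening at its end, in the units of the state.
- arm.read_state(): the state, without advancing time (a new reading comes with each control period).
- arm.get_image(name): name is "scene" or "top"; returns the picture (420x560x3 uint8, red, green, blue); there is no depth.
- arm.calibration(name): a dict with "intrinsics" (3x3 intrinsics, pixels), "R" (3x3) and "t" (3): a world point X has camera coordinates R X + t. Camera axes: x right, y down, z forward; pixel columns grow to the right and rows downward; lengths in mm; the calibration is good to about 2 mm. A picture is of the moment at which its call begins. calibration takes no time and is no camera call.
- arm.job_done(): hands the job in, once; it reports no verdict.
Trained networks look in the newest picture that a camera, given by its name, has taken for a name from the list of things; names that differ only in an ending like _2 or _b are one class to them, and where a whole thing is asked for, a point or a joint stands for the part that bears it (a point fixed in the world has none). Each returns a list of dicts, best first, with "p" (0 to 1); they miss things now and then, are a little off and sometimes report something else, mostly with a low value. They report only what shows in the picture. A call takes as long as a camera call. They do not tell look-alikes from the thing itself.
- arm.find_in(camera, target): "location" ([column, row] in pixels, amid what is visible of it).
- arm.masks_of(camera, target): "pixels" (420x560 bool, what is visible of it) and "location" ([column, row] in pixels, amid what is visible of it).
The state is a dict: "clock": time; "joints": joint angles; "joint_vel": joint speeds; "joint_efforts": joint torques, N m; "position": TCP position; "ee_rot": TCP orientation; "contact_force": force on the tool from outside, world axes, zero at the start; "wrist_torque": the same for the moment, N m; "gripper_width": finger opening in mm.
Only numpy, scipy, OpenCV 4.12 (cv2) and the standard library are available. Lean on these libraries where they do the work, as an engineer would, in place of code of your own. Each camera call takes 0.05 s, during which the arm holds its last target. There are 200 camera calls.

### The job

Lock the aluminium box section into the blue welding fixture: hold the long red spring catch down with one fingertip and, while it is held down, push the yellow lug along with the other fingertip until the bolt is fully home inside the section. Then let the catch spring back up, so that it locks the bolt, and take the hand away. Touch and push only: grip or lift nothing, and leave the workpiece in its nest and the things round the fixture where they are.

Things in the scene. Friction and masses are not known exactly. Their poses are not given: they have to be found in the camera images.
- fixture: blue steel base plate fixed to the table, x -63 to +67, y -115 to +147 mm in its frame; origin on the table surface, z up; the bolt slides home along its +y. Red catch plate along x = -33 mm (robot's side), yellow lug along x = +33 mm (far side), 66 mm apart. Apart from these two nothing of it is over 56 mm, and behind the lug, above the bolt, nothing over 42 mm
- catch_top (a point): centre of the top face of the red catch plate, 26 mm wide (fixture x) and 116 mm long (fixture y, -72 to +44 mm), with black cross ribs, 62 mm above the table when up. A fingertip anywhere on it moves it straight down; it does not move sideways, so the fingertip can slide along it
- catch_travel (a joint): how far the catch is pressed down, m: 0 up (locking), 0.014 bottom. Spring 3.5 N at first, 9 N at the bottom; springs back when let go. Its brass tooth clears the toothed rack of the bolt at about 0.006 (before that the bolt is blocked); 0.009 to 0.013 is a good depth to hold. Let up on the way, it drops into the next notch (every 15 mm of bolt travel) and blocks the bolt again
- catch: the catch as a whole (red plate, two spring plungers, brass tooth); frame as fixture, shifted down by catch_travel
- lug_push (a point): centre of the rear face (the one to push, looking to fixture -y) of the upright yellow lug on the bolt; lug 26 mm wide (fixture x), 12 mm thick (fixture y), from 36 to 78 mm above the table; this point is 60 mm above the table; it moves with the bolt
- bolt_travel (a joint): how far the bolt has slid, m: about 0 at the start (withdrawn), 0.045 = fully home, at a hard stop. Sliding friction about 3 N; it stays where it is left. The catch can spring up to lock it home from about 0.043
- bolt: the steel bolt with its rack and the yellow lug; frame as fixture, shifted along fixture +y by bolt_travel
- workpiece: bright aluminium box-section offcut 30x60x30 mm, lying loose in the nest, bore along fixture y; the round nose of the bolt enters the bore; origin at the centre of its underside, 10 mm above the table
- tape_measure: yellow tape measure, 38x99x65 mm, standing loose on the table on the far side of the fixture, 65 mm high; origin at the centre of its underside. Bystander: leave it
- bolt_loose: loose threaded machine bolt standing on its head on the table on the robot's side of the fixture, 22x19 mm, 51 mm high; origin at the centre of its underside. Bystander: leave it standing
- gauge_block: ground steel block with dark spots, 50x75x25 mm, loose on the table on the robot's side of the fixture; origin at the centre of its underside. Bystander: leave it
- v_block: steel block with a V groove, 45x50x42 mm, loose on the table on the far side of the fixture; origin at the centre of its underside. Bystander: leave it
Mind the look-alikes: they are no part of the job. What is shaped like the workpiece but turquoise is not meant.

How it is judged (in metres and radians):
On the way:
1. fingertips touch the held-down catch and the sliding bolt at the same time, with the bolt between 12 and 42 mm of its travel (value of joint bolt_travel between 0.012 and 0.042 m and value of joint catch_travel above 0.005 m and contact force between the fingers and catch above 0.5 N and contact force between the fingers and bolt above 0.3 N).
At the end, for the whole second after the job is handed in: The bolt is home (at least 42 of 45 mm), the catch is back up (within 2 mm), the box section still lies in its nest (moved less than 12 mm) and the tape measure, machine bolt, gauge block and V-block have moved less than 15 mm (value of joint bolt_travel above 0.042 m and value of joint catch_travel below 0.002 m and linear speed of workpiece below 0.01 m/s and z of workpiece in the frame of fixture below 0.014 m and distance of workpiece from where it was at the start of the episode below 0.012 m and distance of each of tape_measure, bolt_loose, gauge_block, v_block from where it was at the start of the episode below 0.015 m); the robot touches nothing.
It fails at once if the tape measure is shifted, knocked over or lifted (distance of tape_measure from where it was at the start of the episode above 0.015 m or angle between tape_measure's own z axis and vertical above 0.3 rad).
It fails at once if the standing machine bolt is shifted, knocked over or lifted (distance of bolt_loose from where it was at the start of the episode above 0.015 m or angle between bolt_loose's own z axis and vertical above 0.3 rad).
It fails at once if the gauge block is shifted, knocked over or lifted (distance of gauge_block from where it was at the start of the episode above 0.015 m or angle between gauge_block's own z axis and vertical above 0.3 rad).
It fails at once if the V-block is shifted, knocked over or lifted (distance of v_block from where it was at the start of the episode above 0.015 m or angle between v_block's own z axis and vertical above 0.3 rad).
It fails at once if the aluminium box section is lifted or pulled out of its nest (z of workpiece in the frame of fixture above 0.018 m or distance of workpiece from where it was at the start of the episode above 0.012 m).
It also fails if it takes over 42 s, if anything falls off the work surface, if the arm or the gripper's body presses on something with over 40 N, if the wrist force passes 120 N, or if a joint passes its speed limit or range.

## Working session

There is one attempt and no reset: what is moved stays moved. The work goes in short steps, Python scripts to look and compute and a shell command to move; the robot and the scene stay as the last step left them, time stands still between calls to the robot, and variables do not carry over. Pictures are saved under pics/ and viewed, about 8 in all and at most 12, crops included, and the job is handed in when it is done.

```bash
mkdir -p pics
python3 - <<'E'
from bench import arm
import cv2,numpy as np
s=arm.read_state(); print({k:np.round(v,3).tolist() for k,v in s.items()})
for c in("scene","top"):
    im=arm.get_image(c); cv2.imwrite(f"pics/{c}0.png",im[:,:,::-1])
    k=arm.calibration(c); print(c,np.round(k["intrinsics"],1).tolist(),np.round(k["R"],4).tolist(),np.round(k["t"],1).tolist())
    for t in("fixture","catch_top","lug_push","catch","workpiece","tape_measure","bolt_loose","gauge_block","v_block"):
        print(t,[(np.round(d["location"],1).tolist(),round(d["p"],2)) for d in arm.find_in(c,t)[:3]])
E
```

```text
{'clock': 0.0, 'joints': [1.385, 0.386, 0.007, -0.001, -1.194, -0.259], 'joint_vel': [0.001, -0.001, 0.001, 0.001, 0.002, -0.0], 'joint_efforts': [-0.001, -39.229, 18.841, 4.186, -0.005, 0.0], 'position': [268.652, 563.681, 230.233], 'ee_rot': [-0.156, -0.689, 0.69, 0.156], 'contact_force': [-0.769, 0.014, -0.02], 'wrist_torque': [0.05, -0.05, 0.02], 'gripper_width': 85.579}
scene [[533.9, 0.0, 285.1], [0.0, 533.9, 205.1], [0.0, 0.0, 1.0]] [[0.8745, -0.4846, -0.0215], [-0.3038, -0.5125, -0.8032], [0.3782, 0.7089, -0.5954]] [-466.3, 275.5, 1022.1]
fixture [([287.1, 210.3], 0.61)]
catch_top [([286.6, 205.4], 0.86)]
lug_push [([298.1, 201.8], 0.95)]
catch [([287.2, 206.2], 0.71)]
workpiece [([195.6, 219.0], 0.87), ([197.8, 181.7], 0.76), ([172.0, 196.9], 0.69)]
tape_measure [([302.7, 176.7], 0.6)]
bolt_loose [([239.5, 228.5], 0.53), ([288.5, 249.4], 0.46)]
gauge_block [([290.1, 247.9], 0.55), ([285.8, 204.8], 0.18)]
v_block [([332.9, 192.9], 0.56), ([255.5, 185.8], 0.44)]
top [[539.0, 0.0, 277.9], [0.0, 539.0, 212.2], [0.0, 0.0, 1.0]] [[-0.0238, -0.9997, 0.0032], [-0.9933, 0.0233, -0.1128], [0.1126, -0.0059, -0.9936]] [108.4, 578.8, 1385.4]
fixture [([260.1, 208.9], 0.83)]
catch_top [([273.6, 210.9], 0.86)]
lug_push [([262.3, 191.4], 0.68)]
catch [([276.1, 209.0], 0.95), ([258.5, 208.5], 0.25)]
workpiece [([184.8, 291.8], 0.79), ([224.2, 220.5], 0.76), ([231.4, 282.9], 0.59)]
tape_measure [([227.4, 165.9], 0.59)]
bolt_loose [([221.2, 220.6], 0.68), ([265.1, 252.4], 0.45)]
gauge_block [([311.5, 225.4], 0.81), ([226.2, 166.4], 0.2)]
v_block [([262.3, 148.7], 0.88)]
```

Run:
```python
import cv2
a=cv2.imread("pics/scene0.png")[130:290,150:390]; cv2.imwrite("pics/s0c.png",cv2.resize(a,(792,528),interpolation=cv2.INTER_CUBIC))
a=cv2.imread("pics/top0.png")[120:300,150:390]; cv2.imwrite("pics/t0c.png",cv2.resize(a,(792,594),interpolation=cv2.INTER_CUBIC))
```

```text
(no output)
```

View pics/s0c.png

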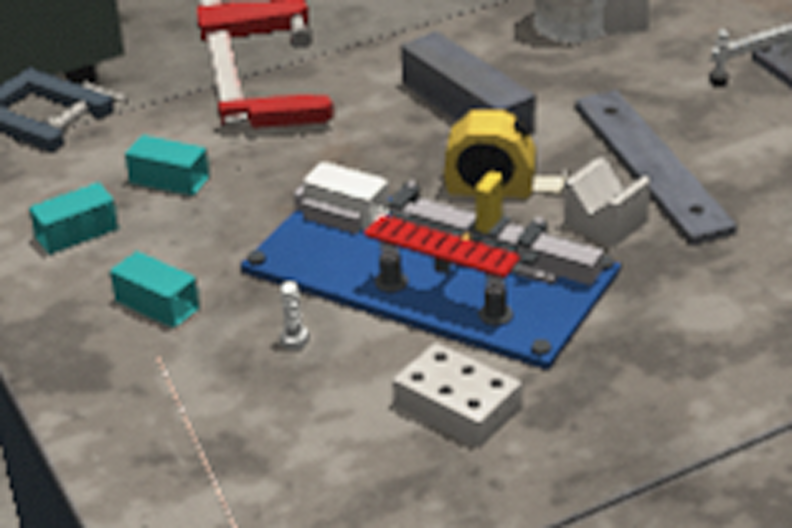

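View pics/t0c.png

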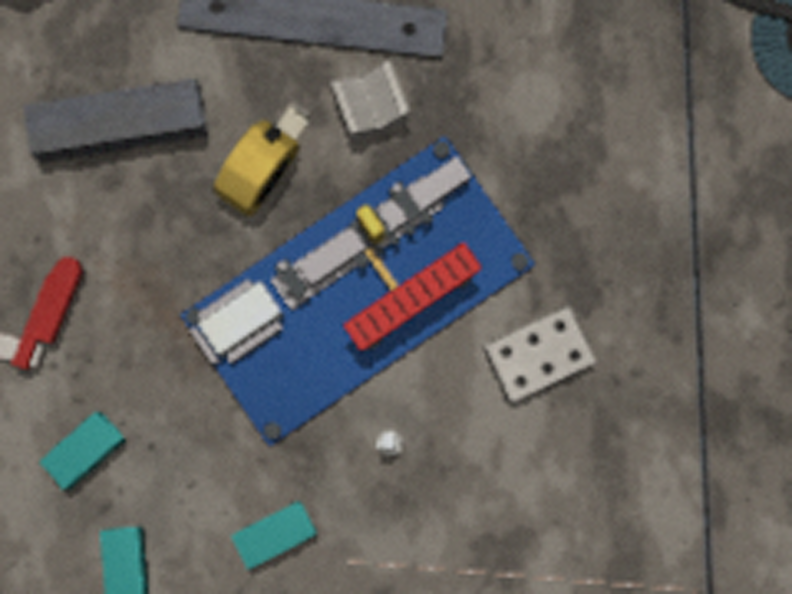

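The pictures show the fixture with its nest (+y end) at the left in the top view. The red catch is at about top px (275,210), the lug at about (262,187), the V-block and tape are behind the lug, and the gauge block and machine bolt are on the robot's side. Next I fit the fixture pose.

```bash
cat > h.py <<'E'
from bench import arm
import cv2,numpy as np
from scipy.optimize import least_squares
from scipy.spatial.transform import Rotation as Ro
def proj(c,X):
    k=arm.calibration(c); p=(np.array(k["R"])@np.atleast_2d(X).T).T+k["t"]; q=p@np.array(k["intrinsics"]).T
    return q[:,:2]/q[:,2:]
def f2w(P,X):
    c,s=np.cos(P[2]),np.sin(P[2]); X=np.atleast_2d(X).astype(float)
    return np.c_[P[0]+c*X[:,0]-s*X[:,1],P[1]+s*X[:,0]+c*X[:,1],X[:,2]]
E
python3 - <<'E'
from h import *
im={c:cv2.imread(f"pics/{c}0.png") for c in("scene","top")}
def big(m):
    n,l,st,ce=cv2.connectedComponentsWithStats(m.astype(np.uint8)); i=1+np.argmax(st[1:,4]); return l==i
H=12
obs=[]
for c,a in im.items():
    b,g,r=[a[:,:,i].astype(int) for i in range(3)]
    lo=np.zeros(b.shape,bool); lo[160:270,190:350]=1
    red=(r>90)&(g<0.5*r)&(b<0.5*r)&lo
    red=cv2.morphologyEx(red.astype(np.uint8),cv2.MORPH_CLOSE,np.ones((5,5)))
    red=big(red); rr=cv2.minAreaRect(np.argwhere(red)[:,::-1].astype(np.float32)); print(c,"red",red.sum(),rr)
    yx=np.argwhere(red); obs.append((c,"red",yx[:,::-1].mean(0)))
    blue=big((b>1.5*r)&(b>60)&(b>1.2*g)&lo)
    hull=cv2.convexHull(np.argwhere(blue)[:,::-1].astype(np.int32)); q=cv2.approxPolyN(hull,4) if hasattr(cv2,"approxPolyN") else None
    print("blue",blue.sum(),None if q is None else q.reshape(-1,2).tolist())
    yel=big((r>120)&(g>0.7*r)&(b<0.45*r)&(lo if c=="scene" else lo)); print("yel",np.argwhere(yel)[:,::-1].mean(0),yel.sum())
    for t in("catch_top","lug_push"):
        d=arm.get_image(c) if t=="catch_top" else 0
        m=arm.masks_of(c,t)[0]; pp=np.argwhere(m["pixels"])[:,::-1]; print(t,len(pp),pp.mean(0),pp.min(0),pp.max(0))
# corners picked from the enlarged views
T=np.array([[445,138],[533,265],[270,445],[183,318]])/3.3+[150,120]
F=np.array([[67,-115,8],[-63,-115,8],[-63,147,8],[67,147,8]])
S=np.array([[622,266],[545,367],[243,270]])/3.3+[150,130]
C=np.array([[0,0]])
Tr=np.array([[467,245],[481,268],[360,350],[344,326]])/3.3+[150,120]
R=np.array([[-20,-72,62],[-46,-72,62],[-46,44,62],[-20,44,62]])
Sr=np.array([[521,255],[505,274],[366,232],[383,215]])/3.3+[150,130]
def res(P): return np.r_[(proj("top",f2w(P,F))-T).ravel(),(proj("scene",f2w(P,F[:3]))-S).ravel(),(proj("top",f2w(P,R))-Tr).ravel(),(proj("scene",f2w(P,R))-Sr).ravel()]
best=min((least_squares(res,[500,0,y],loss="soft_l1") for y in np.arange(-3,3.2,.5)),key=lambda s:s.cost)
print(best.x,best.cost); print(np.round(res(best.x).reshape(-1,2),1).tolist())
P=best.x; np.save("P.npy",P)
for n,X in(("catch",[-33,-14,62]),("lugtop",[33,6,78])):print(n,f2w(P,X),proj("top",f2w(P,X)),proj("scene",f2w(P,X)))
E
```

```text
scene red 340 ((283.9174499511719, 203.77525329589844), (46.64614486694336, 7.854176044464111), 16.69924545288086)
blue 1891 [[314, 242], [222, 210], [239, 194], [338, 210]]
yel [298.609375   169.36458333] 192
catch_top 359 [282.53481894 204.91922006] [262 196] [304 217]
lug_push 638 [303.02978056 200.39184953] [270 183] [332 215]
top red 420 ((274.4820251464844, 209.47401428222656), (9.803058624267578, 44.145389556884766), 55.304847717285156)
blue 2772 [[231, 255], [204, 216], [284, 160], [312, 200]]
yel [225.82783883 169.87912088] 273
catch_top 447 [273.79642058 209.4966443 ] [255 195] [294 225]
lug_push 462 [273.30519481 209.66017316] [254 195] [294 225]Traceback (most recent call last):
  File "<stdin>", line 30, in <module>
  File "<stdin>", line 30, in <genexpr>
    return func(*args, **kwargs)
    result = trf(vector_fun.fun, vector_fun.jac, x0, f0, J0, lb, ub, ftol, xtol,
                 gtol, max_nfev, x_scale, loss_function, tr_solver,
                 tr_options.copy(), verbose, callback=callback_wrapped)
    return trf_no_bounds(
        fun, jac, x0, f0, J0, ftol, xtol,
[... 675 characters left out ...]
 ^^^^^^^^^^^^^^^^^^^^^^
                             mf)
                             ^^^
    df = [f_eval - f0 for f_eval in f_evals]
                                    ^^^^^^^
    f = np.atleast_1d(self.fun(x, *self.args, **self.kwargs))
                      ~~~~~~~~^^^^^^^^^^^^^^^^^^^^^^^^^^^^^^
    return np.atleast_1d(self.fun(x))
                         ~~~~~~~~^^^
    return self.f(x, *self.args, **self.kwargs)
           ~~~~~~^^^^^^^^^^^^^^^^^^^^^^^^^^^^^^
  File "<stdin>", line 29, in res
  File "h.py", line 6, in proj
    k=arm.calibration(c); p=(np.array(k["R"])@np.atleast_2d(X).T).T+k["t"]; q=p@np.array(k["intrinsics"]).T
ValueError: time passes only in moves, steps and waits
```

```bash
sed -i 's/^def proj/CAL={}\ndef proj/; s/k=arm.calibration(c);/k=CAL.get(c) or CAL.setdefault(c,arm.calibration(c));/' h.py
python3 - <<'E'
from h import *
T=np.array([[445,138],[533,265],[270,445],[183,318]])/3.3+[150,120]
F=np.array([[67,-115,8],[-63,-115,8],[-63,147,8],[67,147,8]])
S=np.array([[622,266],[545,367],[243,270]])/3.3+[150,130]
Tr=np.array([[467,245],[481,268],[360,350],[344,326]])/3.3+[150,120]
R=np.array([[-20,-72,62],[-46,-72,62],[-46,44,62],[-20,44,62]])
Sr=np.array([[521,255],[505,274],[366,232],[383,215]])/3.3+[150,130]
def res(P): return np.r_[(proj("top",f2w(P,F))-T).ravel(),(proj("scene",f2w(P,F[:3]))-S).ravel(),(proj("top",f2w(P,R))-Tr).ravel(),(proj("scene",f2w(P,R))-Sr).ravel()]
best=min((least_squares(res,[500,0,y],loss="soft_l1") for y in np.arange(-3,3.2,.5)),key=lambda s:s.cost)
print(best.x,best.cost); print(np.round(res(best.x).reshape(-1,2),1).tolist())
P=best.x; np.save("P.npy",P)
for n,X in(("catch",[-33,-14,62]),("lug0",[33,0,78])):
    w=f2w(P,X);print(n,w,(proj("top",w)-[150,120])*3.3,(proj("scene",w)-[150,130])*3.3)
# lug y coordinate: fit lug top centre
lt=np.array([368,212])/3.3+[150,120]; ls=np.array([490,176])/3.3+[150,130]
r=least_squares(lambda y:np.r_[proj("top",f2w(P,[33,y[0],78]))[0]-lt,proj("scene",f2w(P,[33,y[0],78]))[0]-ls],[0]);print("lug centre y",r.x,r.fun)
print(Ro.from_quat(arm.read_state()["ee_rot"]).as_matrix().round(3))
E
```

```text
[604.85072976 129.86831155 -30.83878388] 8.639176874624544
[[0.8, -1.1], [1.6, -0.4], [0.2, 0.4], [-0.5, -1.3], [-0.6, -0.2], [0.6, -0.8], [-1.7, -1.3], [-0.1, -1.4], [1.4, -0.1], [0.9, 0.3], [0.0, -0.7], [-0.5, -0.0], [-0.6, 0.2], [-1.4, -0.0], [-1.3, -0.5]]
catch [[584.83474372 100.13011553  62.        ]] [[414.97850206 295.49870177]] [[439.45504583 243.287601  ]]
lug0 [[632.50555884 147.87415585  78.        ]] [[351.92638927 233.426947  ]] [[463.97103031 174.28362321]]
lug centre y [-20.13500577] [ 1.637972    2.0963013  -0.6182022   1.50832329]
[[-0.903 -0.    -0.43 ]
 [ 0.43   0.    -0.903]
 [ 0.    -1.    -0.   ]]
```

```bash
R='{"delta_pos":[0,0,0],"rot":[0,0.11,0],"jaw":51.5}'; python3 -m creep '[{"delta_pos":[0,0,0],"rot":[0,0.11,0],"jaw":51.5},{"delta_pos":[0,0,0],"rot":[0,0.11,0],"jaw":51.5},{"delta_pos":[0,0,0],"rot":[0,0.11,0],"jaw":51.5},{"delta_pos":[0,0,0],"rot":[0,0.11,0],"jaw":51.5},{"delta_pos":[0,0,0],"rot":[0,0.109,0],"jaw":51.5},{"delta_pos":[-10,0,-1],"rot":[0,0,0],"jaw":51.5},{"delta_pos":[-30,0,-2],"rot":[0,0,0],"jaw":51.5},{"delta_pos":[-30,0,-2],"rot":[0,0,0],"jaw":51.5},{"delta_pos":[-30,0,-2],"rot":[0,0,0],"jaw":51.5},{"delta_pos":[-30,0,-2],"rot":[0,0,0],"jaw":51.5}]'
python3 -m creep '[{"delta_pos":[-35,0,-3],"rot":[0,0,0],"jaw":51.5},{"delta_pos":[-35,0,-3],"rot":[0,0,0],"jaw":51.5},{"delta_pos":[-35,0,-3],"rot":[0,0,0],"jaw":51.5},{"delta_pos":[-35,0,-3],"rot":[0,0,0],"jaw":51.5},{"delta_pos":[-35,0,-3],"rot":[0,0,0],"jaw":51.5},{"delta_pos":[-35,0,-3],"rot":[0,0,0],"jaw":51.5},{"delta_pos":[-35,0,-3],"rot":[0,0,0],"jaw":51.5},{"delta_pos":[-35,0,-3],"rot":[0,0,0],"jaw":51.5},{"delta_pos":[-35,0,-3],"rot":[0,0,0],"jaw":51.5},{"delta_pos":[-35,0,-3],"rot":[0,0,0],"jaw":51.5}]'
cat >> h.py <<'E'
P=np.load("P.npy")
def rep():
    s=arm.read_state(); c,sn=np.cos(P[2]),np.sin(P[2]); d=np.array(s["position"][:2])-P[:2]
    M=Ro.from_quat(s["ee_rot"]).as_matrix()
    print("t",s["clock"],"fix xyz",np.round([c*d[0]+sn*d[1],-sn*d[0]+c*d[1],s["position"][2]],1),"F",np.round(s["contact_force"],1),"w",round(s["gripper_width"],1),"x.fy",round(float(M[0,0]*-sn+M[1,0]*c),4),"zx.fy",np.round([M[0,2]*-sn+M[1,2]*c,M[2,1]],4))
E
python3 -c "from h import *;rep()"
```

```text
clock: 2.13
position: [348.1, 458.4, 231.4]
ee_rot: [-0.336, -0.622, 0.622, 0.336]
contact_force: [0.8, -0.1, 0.1]
gripper_width: 51.3
clock: 2.97
position: [564.1, 181.0, 231.6]
ee_rot: [0.336, 0.622, -0.622, -0.336]
contact_force: [-0.1, 0.6, -0.4]
gripper_width: 51.7
t 2.9667 fix xyz [ -6.2  65.  231.6] F [-0.1  0.6 -0.4] w 51.7 x.fy 1.0 zx.fy [-0.0028 -1.    ]
```

```bash
python3 -m creep '[{"delta_pos":[-22,0,-1],"rot":[0,0,0],"jaw":51.5},{"delta_pos":[-22,0,-1],"rot":[0,0,0],"jaw":51.5},{"delta_pos":[-22,0,-1],"rot":[0,0,0],"jaw":51.5},{"delta_pos":[-22,0,-1],"rot":[0,0,0],"jaw":51.5},{"delta_pos":[-22,0,-1],"rot":[0,0,0],"jaw":51.5},{"delta_pos":[0,25,-1],"rot":[0,0,0],"jaw":51.5},{"delta_pos":[0,30,0],"rot":[0,0,0],"jaw":51.5},{"delta_pos":[0,30,0],"rot":[0,0,0],"jaw":51.5},{"delta_pos":[0,30,0],"rot":[0,0,0],"jaw":51.5},{"delta_pos":[0,15,0],"rot":[0,0,0],"jaw":51.5}]'
python3 - <<'E'
from h import *
rep()
for c in("scene","top"):
    im=arm.get_image(c)[:,:,::-1]; x,y=(215,150) if c=="scene" else (200,150)
    cv2.imwrite(f"pics/{c}1.png",cv2.resize(im[y:y+100,x:x+130],(780,600),interpolation=cv2.INTER_CUBIC))
rep()
E
```

```text
clock: 3.8
position: [626.0, 92.8, 97.3]
ee_rot: [-0.335, -0.62, 0.623, 0.338]
contact_force: [-0.1, -0.5, 0.1]
gripper_width: 51.5
t 3.8 fix xyz [ -2.5 -42.6  97.3] F [-0.1 -0.5  0.1] w 51.5 x.fy 1.0 zx.fy [-0.0016 -1.    ]
t 3.9 fix xyz [ -2.5 -42.6  97.7] F [-0.6  0.4 -0.3] w 51.2 x.fy 1.0 zx.fy [-0.0013 -1.    ]
```

View pics/scene1.png

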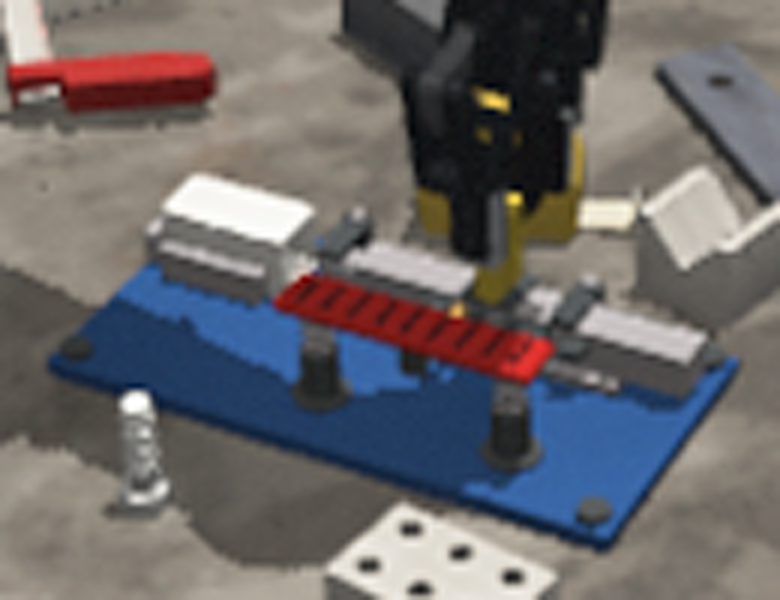

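View pics/top1.png

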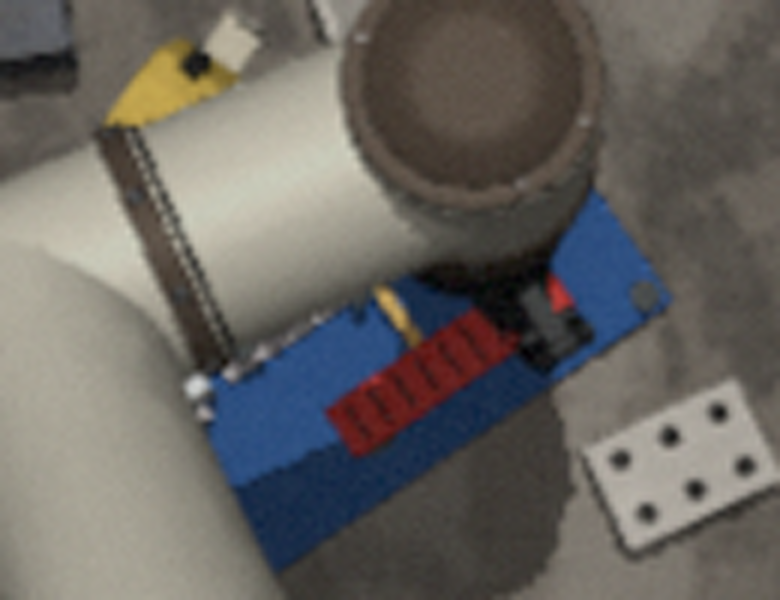

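Run:
```python
from h import *
for z in(97,105):
  for x in(-35,30):
    for y in(-53,-42,-31):
      w=f2w(P,[x,y,z]); print(z,x,y,((proj("scene",w)-[215,150])*6).round().tolist(),((proj("top",w)-[200,150])*6).round().tolist())
for X in([33,-14,78],[33,-26,78],[33,-26,36],[-33,44,62],[-33,-72,62],[-46,-72,62],[-20,-72,62],[-46,44,62],[-20,44,62],[-63,-115,8],[67,-115,8],[-63,147,8]):
    w=f2w(P,X); print(X,((proj("scene",w)-[215,150])*6).round().tolist(),((proj("top",w)-[200,150])*6).round().tolist())
```

```text
97 -35 -53 [[493.0, 279.0]] [[534.0, 299.0]]
97 -35 -42 [[468.0, 272.0]] [[512.0, 314.0]]
97 -35 -31 [[443.0, 264.0]] [[491.0, 329.0]]
97 30 -53 [[567.0, 194.0]] [[446.0, 173.0]]
97 30 -42 [[542.0, 187.0]] [[425.0, 188.0]]
97 30 -31 [[517.0, 181.0]] [[403.0, 202.0]]
105 -35 -53 [[493.0, 262.0]] [[534.0, 297.0]]
105 -35 -42 [[468.0, 255.0]] [[513.0, 311.0]]
105 -35 -31 [[443.0, 247.0]] [[491.0, 326.0]]
105 30 -53 [[567.0, 178.0]] [[446.0, 170.0]]
105 30 -42 [[542.0, 171.0]] [[425.0, 184.0]]
105 30 -31 [[517.0, 164.0]] [[403.0, 199.0]]
[33, -14, 78] [[484.0, 205.0]] [[367.0, 226.0]]
[33, -26, 78] [[510.0, 213.0]] [[390.0, 210.0]]
[33, -26, 36] [[511.0, 296.0]] [[392.0, 226.0]]
[-33, 44, 62] [[283.0, 285.0]] [[343.0, 433.0]]
[-33, -72, 62] [[540.0, 361.0]] [[566.0, 282.0]]
[-46, -72, 62] [[525.0, 379.0]] [[583.0, 306.0]]
[-20, -72, 62] [[554.0, 343.0]] [[548.0, 257.0]]
[-46, 44, 62] [[267.0, 302.0]] [[360.0, 458.0]]
[-20, 44, 62] [[299.0, 268.0]] [[326.0, 408.0]]
[-63, -115, 8] [[604.0, 543.0]] [[679.0, 300.0]]
[67, -115, 8] [[737.0, 362.0]] [[514.0, 64.0]]
[-63, 147, 8] [[42.0, 363.0]] [[192.0, 632.0]]
```

```bash
python3 -m creep '[{"delta_pos":[0,4,-1.2],"rot":[0,0,0],"jaw":51.5},{"delta_pos":[0,4,-1.3],"rot":[0,0,0],"jaw":51.5},{"delta_pos":[0,4,0],"rot":[0,0,0],"jaw":51.5},{"delta_pos":[0,4,0],"rot":[0,0,0],"jaw":51.5},{"delta_pos":[0,4,0],"rot":[0,0,0],"jaw":51.5},{"delta_pos":[0,4,0],"rot":[0,0,0],"jaw":51.5},{"delta_pos":[0,4,0],"rot":[0,0,0],"jaw":51.5},{"delta_pos":[0,3,0],"rot":[0,0,0],"jaw":51.5},{"delta_pos":[0,0,0],"rot":[0,0,0],"jaw":51.5},{"delta_pos":[0,0,0],"rot":[0,0,0],"jaw":51.5}]'
python3 - <<'E'
from h import *
rep()
im=arm.get_image("scene")[:,:,::-1]; x,y=(215,150)
cv2.imwrite("pics/scene2.png",cv2.resize(im[y:y+100,x:x+130],(780,600),interpolation=cv2.INTER_CUBIC))
E
```

```text
clock: 4.73
position: [630.5, 95.5, 70.1]
ee_rot: [-0.337, -0.621, 0.622, 0.337]
contact_force: [0.4, 0.3, -0.0]
gripper_width: 51.2
t 4.7333 fix xyz [  2.8 -42.8  70.1] F [ 0.4  0.3 -0. ] w 51.2 x.fy 1.0 zx.fy [ 0. -1.]
```

View pics/scene2.png

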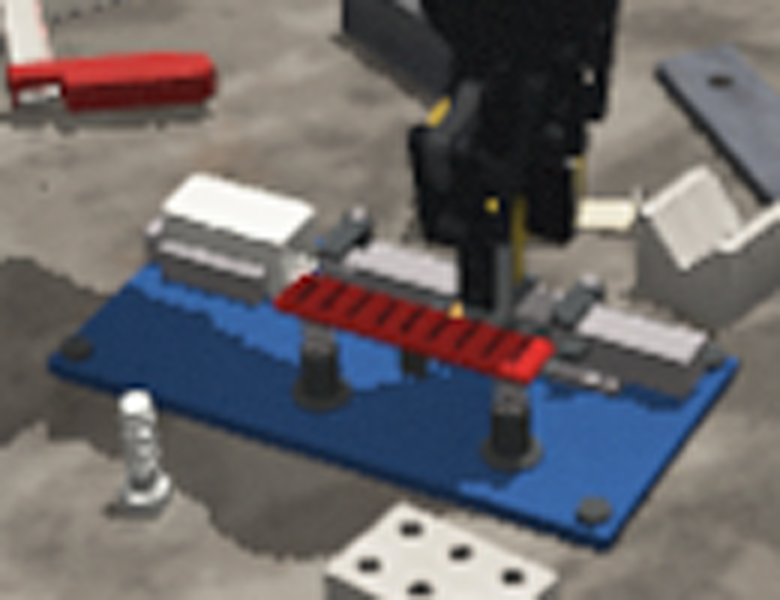

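```bash
python3 -m creep '[{"delta_pos":[-3,0,1],"rot":[0,0,0],"jaw":51.5},{"delta_pos":[0,2,1],"rot":[0,0,0],"jaw":51.5},{"delta_pos":[0,2,0],"rot":[0,0,0],"jaw":51.5},{"delta_pos":[0,2,0],"rot":[0,0,0],"jaw":51.5},{"delta_pos":[0,2,0],"rot":[0,0,0],"jaw":51.5},{"delta_pos":[0,2,0],"rot":[0,0,0],"jaw":51.5},{"delta_pos":[0,1,0],"rot":[0,0,0],"jaw":51.5},{"delta_pos":[0,1,0],"rot":[0,0,0],"jaw":51.5},{"delta_pos":[0,0,0],"rot":[0,0,0],"jaw":51.5},{"delta_pos":[0,0,0],"rot":[0,0,0],"jaw":51.5}]'; python3 -c "from h import *;rep()"
```

```text
clock: 5.62
position: [630.4, 92.0, 58.7]
ee_rot: [-0.337, -0.622, 0.622, 0.337]
contact_force: [-1.7, -0.3, 2.8]
gripper_width: 51.8
t 5.6167 fix xyz [  0.7 -45.7  58.7] F [-1.7 -0.3  2.8] w 51.8 x.fy 1.0 zx.fy [-0. -1.]
```

```bash
python3 -m creep '[{"delta_pos":[0,1,0],"rot":[0,0,0],"jaw":51.5},{"delta_pos":[0,1,0],"rot":[0,0,0],"jaw":51.5},{"delta_pos":[0,1,0],"rot":[0,0,0],"jaw":51.5},{"delta_pos":[0,1,0],"rot":[0,0,0],"jaw":51.5},{"delta_pos":[0,0,0],"rot":[0,0,0],"jaw":51.5},{"delta_pos":[0,0,0],"rot":[0,0,0],"jaw":51.5},{"delta_pos":[0,0,0],"rot":[0,0,0],"jaw":51.5},{"delta_pos":[0,0,0],"rot":[0,0,0],"jaw":51.5},{"delta_pos":[0,0,0],"rot":[0,0,0],"jaw":51.5},{"delta_pos":[0,0,0],"rot":[0,0,0],"jaw":51.5}]'; python3 -c "from h import *;rep()"
```

```text
clock: 6.45
position: [630.4, 92.0, 54.3]
ee_rot: [-0.337, -0.622, 0.622, 0.337]
contact_force: [-2.4, -0.5, 5.5]
gripper_width: 51.3
t 6.45 fix xyz [  0.8 -45.7  54.3] F [-2.4 -0.5  5.5] w 51.3 x.fy 1.0 zx.fy [ 2.e-04 -1.e+00]
```

```bash
python3 -m creep '[{"delta_pos":[0,1,1],"rot":[0,0,0],"jaw":51.5},{"delta_pos":[0,1,1],"rot":[0,0,0],"jaw":51.5},{"delta_pos":[0,1,0],"rot":[0,0,0],"jaw":51.5},{"delta_pos":[0,1,0],"rot":[0,0,0],"jaw":51.5},{"delta_pos":[0,1,0],"rot":[0,0,0],"jaw":51.5},{"delta_pos":[0,1,0],"rot":[0,0,0],"jaw":51.5},{"delta_pos":[0,0,0],"rot":[0,0,0],"jaw":51.5},{"delta_pos":[0,0,0],"rot":[0,0,0],"jaw":51.5},{"delta_pos":[0,0,0],"rot":[0,0,0],"jaw":51.5},{"delta_pos":[0,0,0],"rot":[0,0,0],"jaw":51.5}]'
python3 - <<'E'
from h import *
rep()
im=arm.get_image("scene")[:,:,::-1]; x,y=(215,150)
cv2.imwrite("pics/scene3.png",cv2.resize(im[y:y+100,x:x+130],(780,600),interpolation=cv2.INTER_CUBIC))
E
```

```text
clock: 7.28
position: [630.4, 91.9, 49.4]
ee_rot: [0.338, 0.623, -0.621, -0.336]
contact_force: [-0.7, 2.1, 7.4]
gripper_width: 51.5
t 7.2833 fix xyz [  0.6 -45.8  49.4] F [-0.7  2.1  7.4] w 51.5 x.fy 1.0 zx.fy [-5.e-04 -1.e+00]
```

View pics/scene3.png

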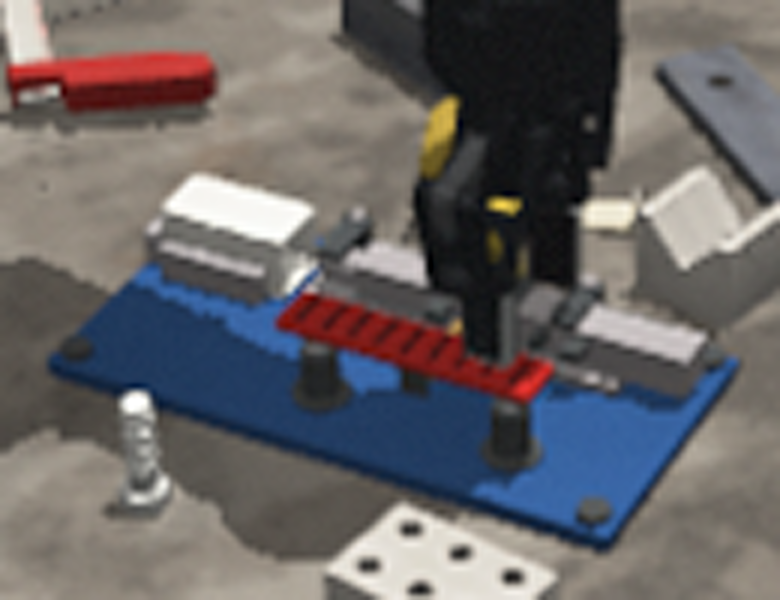

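The near fingertip sits on the red catch, at crop px about (490,355), and the catch is visibly pressed down. Now I push along +y.

```bash
python3 -m creep '[{"delta_pos":[0,1,0],"rot":[0,0,0],"jaw":51.5},{"delta_pos":[3,0.5,0],"rot":[0,0,0],"jaw":51.5},{"delta_pos":[3,0,0],"rot":[0,0,0],"jaw":51.5},{"delta_pos":[3,0,0],"rot":[0,0,0],"jaw":51.5},{"delta_pos":[3,0,0],"rot":[0,0,0],"jaw":51.5},{"delta_pos":[3,0,0],"rot":[0,0,0],"jaw":51.5},{"delta_pos":[3,0,0],"rot":[0,0,0],"jaw":51.5},{"delta_pos":[2,0,0],"rot":[0,0,0],"jaw":51.5},{"delta_pos":[0,0,0],"rot":[0,0,0],"jaw":51.5},{"delta_pos":[0,0,0],"rot":[0,0,0],"jaw":51.5}]'; python3 -c "from h import *;rep()"
```

```text
clock: 8.17
position: [621.5, 107.0, 48.8]
ee_rot: [0.339, 0.623, -0.621, -0.334]
contact_force: [3.3, -6.1, 7.1]
gripper_width: 51.3
t 8.1667 fix xyz [  1.5 -28.2  48.8] F [ 3.3 -6.1  7.1] w 51.3 x.fy 1.0 zx.fy [-0.0016 -1.    ]
```

```bash
python3 -m creep '[{"delta_pos":[2,0.5,0],"rot":[0,0,0],"jaw":51.5},{"delta_pos":[2,0,0],"rot":[0,0,0],"jaw":51.5},{"delta_pos":[2,0,0],"rot":[0,0,0],"jaw":51.5},{"delta_pos":[2,0,0],"rot":[0,0,0],"jaw":51.5},{"delta_pos":[2,0,0],"rot":[0,0,0],"jaw":51.5},{"delta_pos":[2,0,0],"rot":[0,0,0],"jaw":51.5},{"delta_pos":[2,0,0],"rot":[0,0,0],"jaw":51.5},{"delta_pos":[2,0,0],"rot":[0,0,0],"jaw":51.5},{"delta_pos":[0,0,0],"rot":[0,0,0],"jaw":51.5},{"delta_pos":[0,0,0],"rot":[0,0,0],"jaw":51.5}]'
python3 - <<'E'
from h import *
rep()
im=arm.get_image("scene")[:,:,::-1]; x,y=(215,150)
cv2.imwrite("pics/scene4.png",cv2.resize(im[y:y+100,x:x+130],(780,600),interpolation=cv2.INTER_CUBIC))
E
```

```text
clock: 9.0
position: [612.9, 120.3, 48.7]
ee_rot: [0.339, 0.623, -0.621, -0.334]
contact_force: [3.2, -6.0, 8.9]
gripper_width: 51.2
t 9.0 fix xyz [  1.5 -12.4  48.7] F [ 3.2 -6.   8.9] w 51.2 x.fy 1.0 zx.fy [-0.0017 -1.    ]
```

View pics/scene4.png

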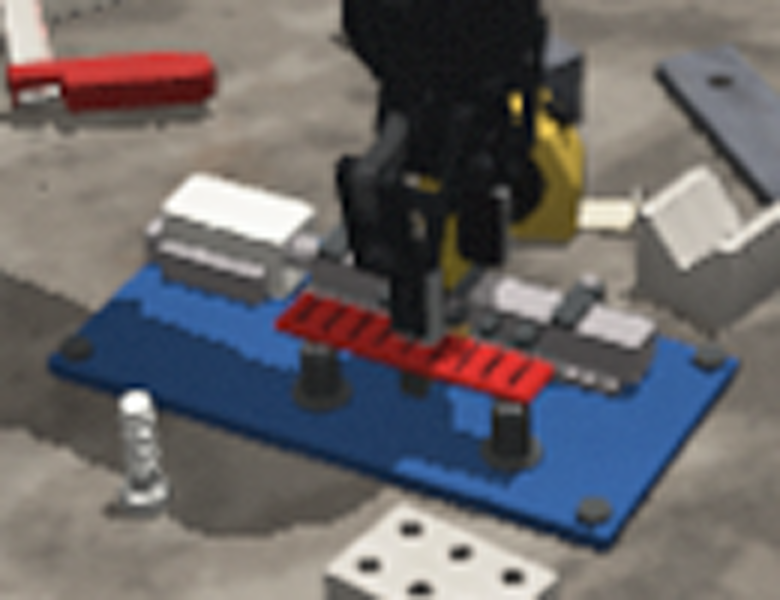

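The bolt's rear end moved from crop px 715 to 655, about 25 mm, and the catch is still down. I continue pushing.

```bash
python3 -m creep '[{"delta_pos":[2,0,0],"rot":[0,0,0],"jaw":51.5},{"delta_pos":[2,0,0],"rot":[0,0,0],"jaw":51.5},{"delta_pos":[2,0,0],"rot":[0,0,0],"jaw":51.5},{"delta_pos":[2,0,0],"rot":[0,0,0],"jaw":51.5},{"delta_pos":[2,0,0],"rot":[0,0,0],"jaw":51.5},{"delta_pos":[2,0,0],"rot":[0,0,0],"jaw":51.5},{"delta_pos":[2,0,0],"rot":[0,0,0],"jaw":51.5},{"delta_pos":[2,0,0],"rot":[0,0,0],"jaw":51.5},{"delta_pos":[0,0,0],"rot":[0,0,0],"jaw":51.5},{"delta_pos":[0,0,0],"rot":[0,0,0],"jaw":51.5}]'; python3 -c "from h import *;rep()"
```

```text
clock: 9.88
position: [604.1, 133.8, 48.6]
ee_rot: [0.339, 0.623, -0.621, -0.334]
contact_force: [3.0, -6.2, 9.4]
gripper_width: 51.3
t 9.8833 fix xyz [ 1.5  3.7 48.6] F [ 3.  -6.2  9.4] w 51.3 x.fy 1.0 zx.fy [-0.0016 -1.    ]
```

```bash
python3 -m creep '[{"delta_pos":[1,0,0],"rot":[0,0,0],"jaw":51.5},{"delta_pos":[1,0,0],"rot":[0,0,0],"jaw":51.5},{"delta_pos":[1,0,0],"rot":[0,0,0],"jaw":51.5},{"delta_pos":[1,0,0],"rot":[0,0,0],"jaw":51.5},{"delta_pos":[1,0,0],"rot":[0,0,0],"jaw":51.5},{"delta_pos":[1,0,0],"rot":[0,0,0],"jaw":51.5},{"delta_pos":[0,0,0],"rot":[0,0,0],"jaw":51.5},{"delta_pos":[0,0,0],"rot":[0,0,0],"jaw":51.5},{"delta_pos":[0,0,0],"rot":[0,0,0],"jaw":51.5},{"delta_pos":[0,0,0],"rot":[0,0,0],"jaw":51.5}]'; python3 -c "from h import *;rep()"
```

```text
clock: 10.72
position: [600.9, 138.7, 48.6]
ee_rot: [0.339, 0.623, -0.621, -0.334]
contact_force: [4.8, -6.6, 7.6]
gripper_width: 51.0
t 10.7167 fix xyz [ 1.5  9.5 48.6] F [ 4.8 -6.6  7.6] w 51.0 x.fy 1.0 zx.fy [-0.0016 -1.    ]
```

```bash
python3 -m creep '[{"delta_pos":[1,0,0],"rot":[0,0,0],"jaw":51.5},{"delta_pos":[1,0,0],"rot":[0,0,0],"jaw":51.5},{"delta_pos":[1,0,0],"rot":[0,0,0],"jaw":51.5},{"delta_pos":[1,0,0],"rot":[0,0,0],"jaw":51.5},{"delta_pos":[0,0,0],"rot":[0,0,0],"jaw":51.5},{"delta_pos":[0,0,0],"rot":[0,0,0],"jaw":51.5},{"delta_pos":[0,0,0],"rot":[0,0,0],"jaw":51.5},{"delta_pos":[0,0,0],"rot":[0,0,0],"jaw":51.5},{"delta_pos":[0,0,0],"rot":[0,0,0],"jaw":51.5},{"delta_pos":[0,0,0],"rot":[0,0,0],"jaw":51.5}]'; python3 -c "from h import *;rep()"
```

```text
clock: 11.55
position: [600.5, 139.3, 48.7]
ee_rot: [0.341, 0.622, -0.621, -0.334]
contact_force: [11.6, -17.3, 7.4]
gripper_width: 51.3
t 11.55 fix xyz [ 1.5 10.2 48.7] F [ 11.6 -17.3   7.4] w 51.3 x.fy 1.0 zx.fy [ 5.e-04 -1.e+00]
```

The force along the push rose to about 20 N at 45 mm of bolt travel, so the bolt is at its hard stop. I ease off a little, let the catch up, then back away and lift.

```bash
python3 -m creep '[{"delta_pos":[-1,0,0],"rot":[0,0,0],"jaw":51.5},{"delta_pos":[-1,-1,0],"rot":[0,0,0],"jaw":51.5},{"delta_pos":[0,-2,0],"rot":[0,0,0],"jaw":51.5},{"delta_pos":[0,-2,0],"rot":[0,0,0],"jaw":51.5},{"delta_pos":[0,-3,0],"rot":[0,0,0],"jaw":51.5},{"delta_pos":[0,-3,0],"rot":[0,0,0],"jaw":51.5},{"delta_pos":[0,-4,0],"rot":[0,0,0],"jaw":51.5},{"delta_pos":[0,-3,0],"rot":[0,0,0],"jaw":51.5},{"delta_pos":[-5,0,0],"rot":[0,0,0],"jaw":51.5},{"delta_pos":[-5,0,0],"rot":[0,0,0],"jaw":51.5}]'; python3 -c "from h import *;rep()"
python3 -m creep '[{"delta_pos":[0,-5,0],"rot":[0,0,0],"jaw":51.5},{"delta_pos":[0,-10,0],"rot":[0,0,0],"jaw":51.5},{"delta_pos":[0,-20,0],"rot":[0,0,0],"jaw":51.5},{"delta_pos":[0,-25,0],"rot":[0,0,0],"jaw":51.5},{"delta_pos":[0,-25,0],"rot":[0,0,0],"jaw":51.5},{"delta_pos":[0,-25,0],"rot":[0,0,0],"jaw":51.5},{"delta_pos":[0,-25,0],"rot":[0,0,0],"jaw":51.5},{"delta_pos":[20,-15,0],"rot":[0,0,0],"jaw":51.5},{"delta_pos":[30,0,0],"rot":[0,0,0],"jaw":51.5},{"delta_pos":[35,0,0],"rot":[0,0,0],"jaw":51.5}]'
python3 -m creep '[{"delta_pos":[35,0,0],"rot":[0,0,0],"jaw":51.5},{"delta_pos":[35,0,0],"rot":[0,0,0],"jaw":51.5},{"delta_pos":[35,0,0],"rot":[0,0,0],"jaw":51.5},{"delta_pos":[35,0,0],"rot":[0,0,0],"jaw":51.5},{"delta_pos":[35,0,0],"rot":[0,0,0],"jaw":51.5},{"delta_pos":[35,0,0],"rot":[0,0,0],"jaw":51.5},{"delta_pos":[35,0,0],"rot":[0,0,0],"jaw":51.5},{"delta_pos":[30,0,0],"rot":[0,0,0],"jaw":51.5},{"delta_pos":[20,0,0],"rot":[0,0,0],"jaw":51.5},{"delta_pos":[0,0,0],"rot":[0,0,0],"jaw":51.5}]'
python3 - <<'E'
from h import *
rep()
for c in("scene","top"):
    im=arm.get_image(c)[:,:,::-1]; cv2.imwrite(f"pics/{c}5f.png",im); x,y=(215,150) if c=="scene" else (200,150)
    cv2.imwrite(f"pics/{c}5.png",cv2.resize(im[y:y+100,x:x+130],(780,600),interpolation=cv2.INTER_CUBIC))
E
```

```text
clock: 12.38
position: [602.0, 132.3, 63.3]
ee_rot: [0.337, 0.622, -0.621, -0.337]
contact_force: [1.4, -1.0, -0.3]
gripper_width: 51.5
t 12.3833 fix xyz [-1.1  3.6 63.3] F [ 1.4 -1.  -0.3] w 51.5 x.fy 1.0 zx.fy [ 9.e-04 -1.e+00]
clock: 13.22
position: [555.7, 205.1, 217.3]
ee_rot: [0.339, 0.623, -0.619, -0.337]
contact_force: [0.2, 0.9, -0.3]
gripper_width: 51.5
clock: 14.05
position: [391.9, 455.2, 215.5]
ee_rot: [0.335, 0.624, -0.621, -0.336]
contact_force: [-0.3, -0.2, -0.3]
gripper_width: 51.6
t 14.05 fix xyz [ -1.  388.8 215.5] F [-0.3 -0.2 -0.3] w 51.6 x.fy 1.0 zx.fy [-0.0053 -1.    ]
```

View pics/scene5.png

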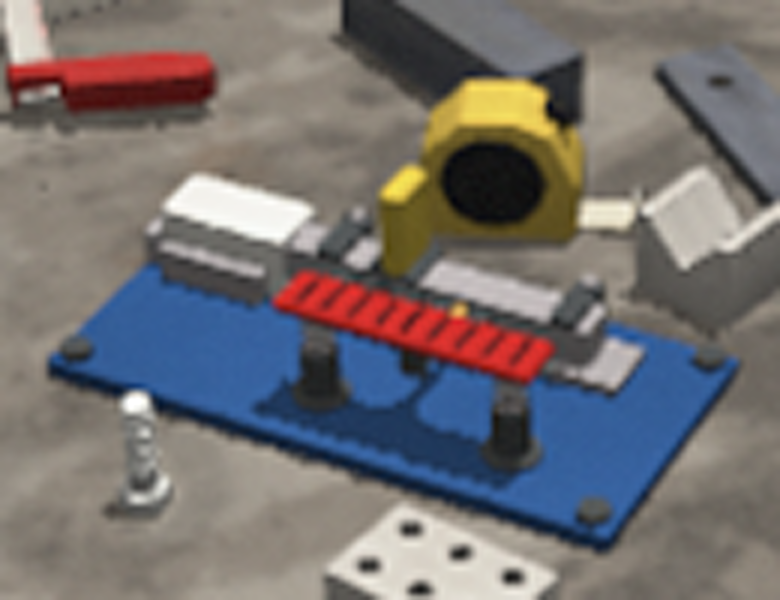

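View pics/top5.png

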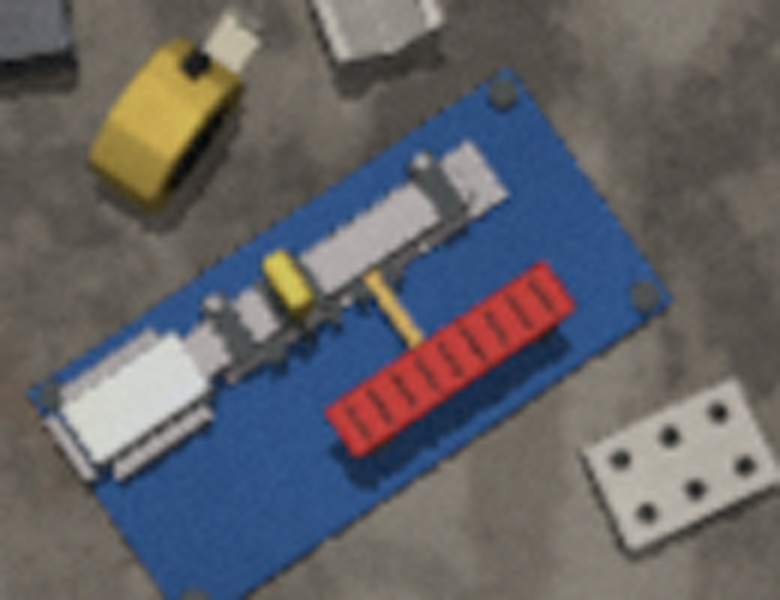

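```bash
python3 -c "from bench import arm;print(arm.job_done())"
```

```text
the job is handed in; nothing more can be done
None
```

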